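# Square the plates and hold the lamp shutter half open

## Robot

A 6-joint arm with a two-finger parallel gripper is mounted at the origin on a cart in front of the work surface, level with it; the furniture and walls round the work are solid. World frame = base frame: x ahead of the robot, y to its left, z up, the work surface at z = 0. Lengths are in m, angles in rad, forces in N, time in s.
With the tool pointing down it reaches from about 0.35 to 0.925 m from the base axis. Payload 6.4 kg.
Tool frame: the origin (TCP) lies where the fingers leave the gripper's body, on its centre line; the fingertips stand 73 mm ahead of it and the grasp point (between the pads) lies 54 mm ahead of it (manip.finger_overhang is the distance from the TCP to the fingertips, in m); z points along the fingers, x is the direction in which the jaws open and shut, and the axes are right-handed (so a half turn about z gives the same grasp; the last joint's range is limited). The gripper opens to 85 mm and grips with 20 to 120 N. Pads are 22 mm wide; open, the fingers measure 114 mm over their backs; the gripper's body (76 mm by 85 mm) begins 54 mm behind the grasp point. The pads swing forward as they close: fully open they stand 13 mm farther back than shut.
Start: joints at [0.984, 0.245, 1.558, -0, 1.339, -0.174], TCP at [0.261, 0.595, 0.304] pointing down, gripper open.
Joint ranges: [-3.13, 3.13], [-1.02, 2.26], [0.13, 2.54], [-0.95, 4.09], [0.21, 2.88], [-2.74, 2.74]. Speed limits (rad/s): [2.57, 2.57, 3.14, 3.14, 3.14, 3.14].

## Interface

Orientations are given as a unit quaternion [w, x, y, z].
In Python, from bench import manip, eyes, nets gives the robot as it stands.
- The arm moves only by the tool drive_tool, never from a script. Its argument "steps" is a list of rows, each a list of 5 numbers: the shift along the tool's x, y, z in m, then the turn about the tool's z in rad, then the finger opening in m, from 0 to 0.0854. A call has 1 to 5 rows; each row shifts and turns the commanded pose from where the row before left it, along the tool's axes as they then stand; what a row does not reach is not made up. A row lasts 1/10 s, in which the tool goes at most 50 mm and 8.59 degrees, less where a joint would pass 70% of its speed; a pose out of reach is approached as far as the arm can. A call is refused whole if a number of a shift passes 0.05 or a number of a turn 0.15, either way. A call with a gripper value outside its range is refused whole. The fingers move at their own pace and stop on an object; "newtons" is the grip in N (left out, the last holds). Time passes only in rows, so rows that do not move let the fingers close. It gives the time, the measured TCP pose, the force and the opening at its end, in the units of the state.
- manip.get_obs(): the state, without advancing time (a new reading comes with each control period).
- eyes.camera(name): name is "side" or "top"; returns a dict with "image" (420x560x3 uint8, red, green, blue), "fx", "fy", "cx", "cy" (pixels), "eye" and "rotation" of the camera in the world. Camera axes: x right, y up, looking along -z (the intrinsics and any distortion apply to the point x, -y, -z); pixel columns grow to the right and rows downward; lengths in m; the calibration is good to about 2 mm. A picture is of the moment at which its call begins. There is no depth.
- manip.sign_off(): hands the job in, once; it reports no verdict.
Trained networks look in the newest picture that a camera, given by its name, has taken for a name from the list of things; names that differ only in an ending like _2 or _b are one class to them, and where a whole thing is asked for, a point or a joint stands for the part that bears it (a point fixed in the world has none). Each returns a list of dicts, best first, with "p" (0 to 1); they miss things now and then, are a little off and sometimes report something else, mostly with a low value. They report only what shows in the picture. A call takes as long as a camera call. They do not tell look-alikes from the thing itself.
- nets.look_for(camera, target): "location" ([x, y, z] in m, in world coordinates, good to about 4 mm: the middle of the surface that is visible of it).
- nets.spot_point(camera, target): "location" ([x, y, z] in m, in world coordinates, good to about 4 mm: a listed point, or the origin of a listed thing).
The state is a dict: "t": time; "joint_pos": joint angles; "qd": joint speeds; "joint_torque": joint torques, N m; "ee_pos": TCP position; "ee_rot": TCP orientation; "contact_force": force on the tool from outside, world axes, zero at the start; "wrist_torque": the same for the moment, N m; "grip_width": opening from 0.0 (shut) to 1.0 (fully open).
Only numpy, scipy, OpenCV 4.12 (cv2) and the standard library are available. Lean on these libraries where they do the work, as an engineer would, in place of code of your own. Each camera call takes 0.05 s, during which the arm holds its last target.

## Task

Tap the loose stack of four steel plates on the inspection stage until their edges line up, all of them snug against the stop bar and the two stop posts. Then slide the slit lamp's sprung shutter from closed to half of its travel, never beyond three quarters, and hold it there against its spring: the program finishes while the gripper still holds the shutter half open. Keep the shutter closed until the stack is square, and leave the things lying around where they are.

Things in the scene. Friction and masses are not known exactly. Their poses are not given: they have to be found in the camera images.
- stage: fixed stage. Origin: at bench level under the squared plates' centre; x roughly away from the robot, y to its left. Aluminium base, x -80..120, y -55..150, top z 10 mm. Dark pedestal 40 (x) x 50 (y) mm at the origin, top z 28; the stack on it overhangs all round. Sides -x and -y open. Sliding the plates takes 1 to 3 N. Stops up to z 55; stop_bar, stop_posts
- stop_bar (a point): middle of the stop bar's foot line, on its stop face (stage x = 30 mm, y = 0, z 10 mm). The bar is 44 mm long along the stage's y, 12 mm thick, and stands on the stage's +x side
- stop_posts (a point): half-way between the two stop posts, in the plane of their stop faces (stage y = 35 mm, x = 0, z 10 mm). The posts, 10 mm wide and 12 mm deep, stand at stage x = -22 and 22 mm on the stage's +y side
- lamp: fixed grey slit lamp on the stage's base, +y of the stack. Origin: at its underside (10 mm above the bench) below the middle of its 40 mm wide window, in the shutter's plane. Housing x -40..90, y 4..60, z 0..56 mm, low ribs on top to 59. The shutter opens along the lamp's +x (away from the robot). Marks on top at x = 0, 24 (longest) and 48 mm: closed, half, open, read at the tab's middle
- shutter (a joint): travel of the lamp's sprung shutter in m: 0 closed, 0.024 half (half the window uncovered), 0.048 fully open. The spring pushes it shut with about 2.7 N at 0, 7 N at half and 11 N fully open (180 N/m); it springs back when let go
- shutter_tab (a point): black upright tab on top of the steel shutter, to be pinched from above or pushed: 10 mm along the sliding direction (lamp x), 22 mm across, 34 mm tall, free on all sides above the lamp housing. The point lies on its middle line, 15 mm below its top (88 mm above the bench; tab from 69 to 103 mm)
- plate_1_centre (a point): polished steel plate, slippery (friction about 0.2), 60 x 70 x 5 mm, long side along its y axis, four small hole marks near the corners, 50 to 80 g; number 1 from the bottom of the loose stack of four. The point is the centre of the plate, half-way through its thickness (when squared: 0, 0, 30.5 mm in the stage's frame)
- plate_2_centre (a point): polished steel plate, slippery (friction about 0.2), 60 x 70 x 5 mm, long side along its y axis, four small hole marks near the corners, 50 to 80 g; number 2 from the bottom of the loose stack of four. The point is the centre of the plate, half-way through its thickness (when squared: 0, 0, 35.5 mm in the stage's frame)
- plate_3_centre (a point): polished steel plate, slippery (friction about 0.2), 60 x 70 x 5 mm, long side along its y axis, four small hole marks near the corners, 50 to 80 g; number 3 from the bottom of the loose stack of four. The point is the centre of the plate, half-way through its thickness (when squared: 0, 0, 40.5 mm in the stage's frame)
- plate_4_centre (a point): polished steel plate, slippery (friction about 0.2), 60 x 70 x 5 mm, long side along its y axis, four small hole marks near the corners, 50 to 80 g; number 4 from the bottom of the loose stack of four. The point is the centre of the plate, half-way through its thickness (when squared: 0, 0, 45.5 mm in the stage's frame)
- block: bystander, loose, not to be disturbed: small gold-coloured connector block 18 x 26 x 15 mm standing on the stage's base plate behind the stop bar; origin at its underside
- puck: bystander, loose, not to be disturbed: white round puck, 54 mm across, 14 mm high, on the bench by the stage's -x -y corner; origin at its underside
- board: bystander, loose, not to be disturbed: small milled module board 42 x 68 x 10 mm on the bench behind the stage; origin at its underside
- syringe: bystander, loose, not to be disturbed: orange paste syringe 108 mm long, 25 mm thick, on the bench right of the stage; origin at its underside
Mind the look-alikes: they are no part of the job. What is shaped like the part that bears plate_4_centre but yellow is not meant.

How it is judged:
By the outcome, as a careful person would: the job done as asked, in the order asked, and still so for the second after the job is handed in, while the arm keeps its last pose, push and grip.
It also fails if it takes over 64 s, if anything falls off the work surface, if the arm or the gripper's body presses on something with over 40 N, if the wrist force passes 120 N, or if a joint passes its speed limit or range.

## Working session

There is one attempt and no reset: what is moved stays moved. The work goes in short steps, Python scripts to look and compute and a tool call to move; the robot and the scene stay as the last step left them, time stands still between calls to the robot, and variables do not carry over. Pictures are saved under pics/ and viewed, and the job is handed in when it is done.

Besides the shell and the picture viewer there is one more tool, called after ">>>" as a command line: name --pt "numbers of a row" for each row, then --argument value for the rest. drive_tool: Moves the arm, as the interface text tells. Its arguments: {"type":"object","properties":{"steps":{"type":"array","items":{"type":"array","items":{"type":"number"}}},"newtons":{"type":"number"}},"required":["steps"]}

```bash
ls; mkdir -p pics; cat > h.py <<'E'
import numpy as np, cv2
from bench import manip, eyes, nets
def snap(name, fn):
    c=eyes.camera(name); cv2.imwrite('pics/'+fn,c['image'][:,:,::-1]); return c
def proj(c,P):
    p=np.asarray(c['rotation']).T@(np.asarray(P,float)-np.asarray(c['eye']))
    x,y,z=p[0],-p[1],-p[2]
    return np.array([c['fx']*x/z+c['cx'],c['fy']*y/z+c['cy']])
def ray(c,u,v,z):
    d=np.asarray(c['rotation'])@np.array([(u-c['cx'])/c['fx'],-(v-c['cy'])/c['fy'],-1.])
    e=np.asarray(c['eye']); return e+d*(z-e[2])/d[2]
E
python3 - <<'E'
from h import *
for n in('side','top'):
    c=snap(n,n+'0.png'); print(n,{k:np.round(v,4).tolist() for k,v in c.items() if k!='image'})
    for t in ['stage','stop_bar','stop_posts','lamp','shutter_tab','plate_1_centre','plate_4_centre','block','puck','board','syringe']:
        print(t,[(round(d['p'],2),np.round(d['location'],3).tolist()) for d in nets.spot_point(n,t)[:4]])
o=manip.get_obs(); print({k:np.round(v,4).tolist() for k,v in o.items()}, manip.finger_overhang)
E
```

```text
pics
side {'fx': 421.1145, 'fy': 421.1145, 'cx': 271.435, 'cy': 212.9251, 'eye': [0.3733, -0.5663, 0.474], 'rotation': [0.8429, 0.523, -0.0623, -0.1098]}
stage [(0.69, [0.57, 0.17, 0.003]), (0.65, [0.561, 0.165, 0.035])]
stop_bar [(0.63, [0.602, 0.17, 0.005])]
stop_posts [(0.98, [0.562, 0.208, 0.011]), (0.75, [0.577, 0.243, 0.01])]
lamp [(0.83, [0.574, 0.241, 0.012]), (0.69, [0.486, 0.062, 0.0])]
shutter_tab [(0.66, [0.571, 0.247, 0.091])]
plate_1_centre [(0.52, [0.562, 0.162, 0.036]), (0.48, [0.599, 0.172, 0.008])]
plate_4_centre [(0.84, [0.419, 0.409, 0.011]), (0.62, [0.563, 0.16, 0.041]), (0.58, [0.574, 0.44, 0.004]), (0.31, [0.572, 0.241, 0.09])]
block [(0.47, [0.645, 0.163, 0.01]), (0.15, [0.571, 0.242, 0.089])]
puck [(0.72, [0.488, 0.061, -0.003]), (0.66, [0.602, 0.17, 0.006])]
board [(0.44, [0.725, 0.183, 0.002])]
syringe [(0.91, [0.455, -0.055, -0.005])]
top {'fx': 421.5285, 'fy': 421.5285, 'cx': 281.2334, 'cy': 209.5372, 'eye': [0.46, 0.197, 1.0005], 'rotation': [-0.7047, -0.031, 0.0444, 0.7075]}
stage [(0.66, [0.569, 0.171, 0.004])]
stop_bar [(0.56, [0.596, 0.172, 0.008])]

[... 184 characters left out ...]
, 0.162, 0.029])]
plate_4_centre [(0.93, [0.563, 0.162, 0.048]), (0.65, [0.419, 0.409, 0.005])]
block [(0.54, [0.647, 0.163, 0.013])]
puck [(0.89, [0.49, 0.062, 0.002]), (0.54, [0.648, 0.162, 0.01])]
board [(0.93, [0.725, 0.184, -0.001])]
syringe [(0.68, [0.458, -0.054, -0.001]), (0.41, [0.726, 0.182, 0.001])]
{'t': 1.2, 'joint_pos': [0.9839, 0.2451, 1.5578, 0.0, 1.3387, -0.1741], 'qd': [-0.0009, 0.0005, 0.0008, -0.0009, 0.0021, -0.0014], 'joint_torque': [0.0011, -42.9528, -32.642, -0.0001, 0.0006, 0.0], 'ee_pos': [0.2607, 0.5954, 0.3039], 'ee_rot': [0.0, 0.837, 0.5472, -0.0], 'contact_force': [0.3158, -0.2738, 0.1425], 'wrist_torque': [-0.0046, -0.0019, 0.0358], 'grip_width': 0.9972} 0.0726
```

View pictures.

```bash
python3 - <<'E'
s=open('h.py').read()
s=s.replace("def snap","from scipy.spatial.transform import Rotation as Ro\ndef RM(c):\n    q=np.asarray(c['rotation'],float)\n    return q if q.shape==(3,3) else Ro.from_quat(q[[1,2,3,0]]).as_matrix()\ndef snap").replace("np.asarray(c['rotation']).T","RM(c).T").replace("np.asarray(c['rotation'])@","RM(c)@")
open('h.py','w').write(s)
E
cat >> h.py <<'E'
def crop(c,fn,u0,v0,u1,v1,s):
    im=c['image'][v0:v1,u0:u1,::-1]; cv2.imwrite('pics/'+fn,cv2.resize(im,None,fx=s,fy=s,interpolation=cv2.INTER_CUBIC))
E
python3 - <<'E'
from h import *
c=eyes.camera('top'); u,v=proj(c,[.567,.17,.04]); print(u,v); u,v=int(u),int(v); crop(c,'t1c.png',u-100,v-75,u+100,v+75,4)
c=eyes.camera('side'); u,v=proj(c,[.567,.18,.04]); print(u,v); u,v=int(u),int(v); crop(c,'s1c.png',u-100,v-75,u+100,v+75,4)
E
```

```text
284.93248821632227 207.71842158820445
273.83429760734674 234.5625258159919
```

View pics/top0.png

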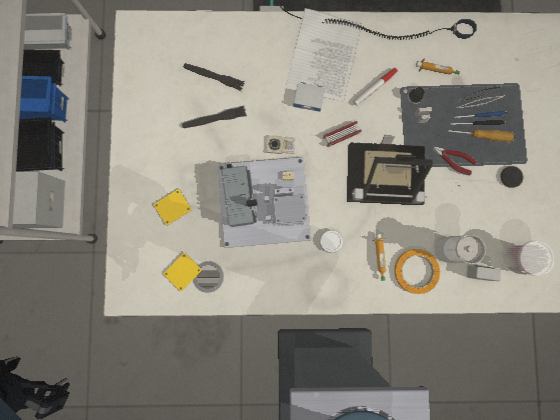

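View pics/side0.png

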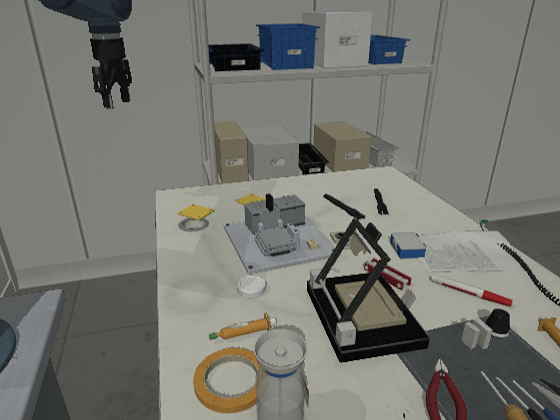

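View pics/t1c.png

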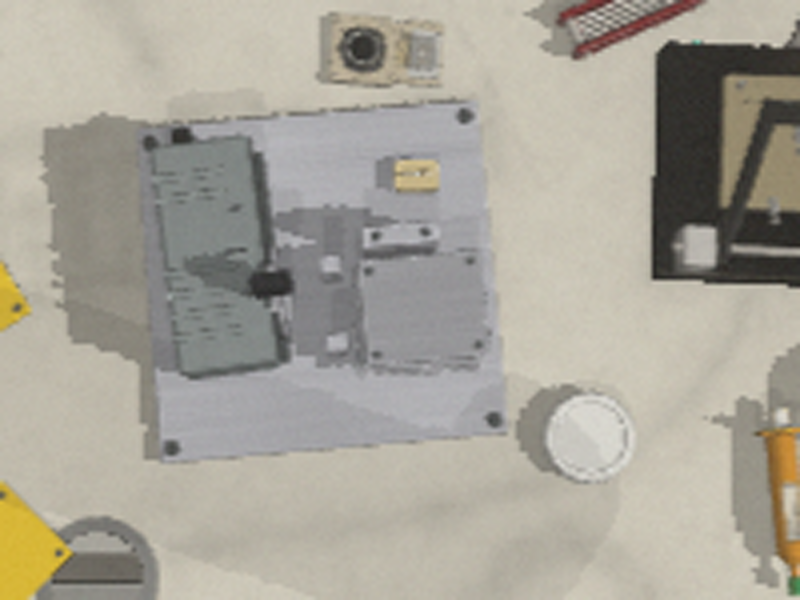

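View pics/s1c.png

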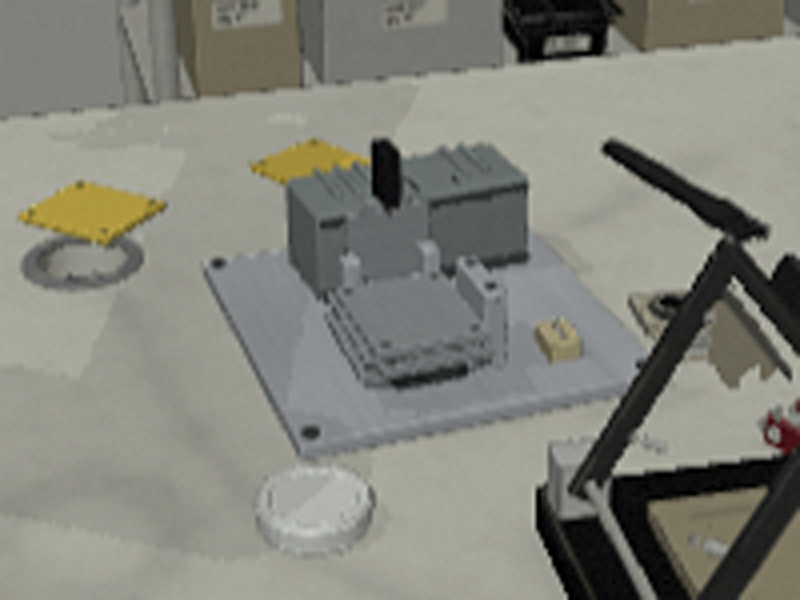

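```bash
python3 - <<'E'
from h import *
c=eyes.camera('top')
g=cv2.cvtColor(c['image'],cv2.COLOR_RGB2GRAY)
# base corner pixels from crop
cor={(120,150):(140,123),(120,-55):(475,100),(-80,-55):(506,433),(-80,150):(160,461)}
A=[];B=[]
for k,(a,b) in cor.items():
    P=ray(c,184+a/4,132+b/4,.010); A.append(k);B.append(P[:2]); print(k,np.round(P,4))
A=np.array(A,float)/1000;B=np.array(B)
a0,b0=A.mean(0),B.mean(0);H=(A-a0).T@(B-b0);th=np.arctan2(H[0,1]-H[1,0],H[0,0]+H[1,1])
R=np.array([[np.cos(th),-np.sin(th)],[np.sin(th),np.cos(th)]]);t=b0-R@a0
print(np.degrees(th),t,np.round((A@R.T+t-B)*1000,1))
for n in('top','side'):
  c=eyes.camera(n)
  for tt,l in [('stage',(0,0)),('stop_bar',(.03,0)),('stop_posts',(0,.035)),('block',None),('lamp',None),('shutter_tab',None)]:
    d=nets.spot_point(n,tt)
    if d: print(n,tt,np.round(R.T@(np.array(d[0]['location'][:2])-t)*1000,1),np.round(d[0]['location'][2],3),d[0]['p'])
np.save('st.npy',[th,*t])
E
```

```text
(120, 150) [0.6787 0.3259 0.01  ]
(120, -55) [0.6926 0.1257 0.01  ]
(-80, -55) [0.4933 0.1095 0.01  ]
(-80, 150) [0.4779 0.3121 0.01  ]
4.221891436634307 [0.56917101 0.16944417] [[-0.9  2. ]
 [ 0.3 -2.3]
 [ 0.1 -0.8]
 [ 0.5  1.1]]
top stage [-1.9  2.9] 0.002 0.85
top stop_bar [ 6.9 72.3] 0.007 0.67
top stop_posts [ 1.1 40. ] 0.013 0.69
top block [ 76.3 -11.6] 0.012 0.52
top lamp [ 6.6 72.4] 0.01 0.85
top shutter_tab [12.7 74.9] 0.087 0.39
side stage [0.6 2.1] 0.0 0.75
side stop_bar [30.7 -3.9] 0.009 0.67
side stop_posts [-0.2 35.9] 0.01 0.61
side block [ 72.3 -11.4] 0.007 0.69
side lamp [13.4 73.1] 0.009 0.89
side shutter_tab [ 8.6 71.1] 0.089 0.66
```

```bash
cat >> h.py <<'E'
def box(x0,x1,y0,y1,z0,z1): return np.array([[x,y,z] for x in(x0,x1) for y in(y0,y1) for z in(z0,z1)])/1000.
def tf(pose,P):
    th,x,y=pose; R=np.array([[np.cos(th),-np.sin(th),0],[np.sin(th),np.cos(th),0],[0,0,1]]); return np.asarray(P)@R.T+[x,y,0]
E_=[(a,b) for a in range(8) for b in range(a) if bin(a^b).count('1')==1]
def draw(im,c,P,col,u0,v0,s):
    px=[(proj(c,p)-[u0,v0]+0.5)*s-0.5 for p in P]
    for a,b in E_: cv2.line(im,tuple(int(round(q*8)) for q in px[a]),tuple(int(round(q*8)) for q in px[b]),col,1,cv2.LINE_AA,3)
def overlay(c,fn,pose,lamp,u0,v0,u1,v1,s,plates=()):
    im=cv2.resize(c['image'][v0:v1,u0:u1,::-1],None,fx=s,fy=s,interpolation=cv2.INTER_CUBIC)
    draw(im,c,tf(pose,box(-80,120,-55,150,0,10)),(0,0,255),u0,v0,s)
    for b in [(30,42,-22,22,10,55),(-27,-17,35,47,10,55),(17,27,35,47,10,55)]: draw(im,c,tf(pose,box(*b)),(0,255,0),u0,v0,s)
    if lamp is not None:
        draw(im,c,tf(lamp,box(-40,90,4,60,10,66)),(255,0,0),u0,v0,s)
        draw(im,c,tf(lamp,box(-5,5,-11,11,69,103)),(255,0,255),u0,v0,s)
    for p in plates: draw(im,c,tf(p[:3],box(-30,30,-35,35,p[3],p[3]+5)),(0,255,255),u0,v0,s)
    cv2.imwrite('pics/'+fn,im)
def s2w(pose,l):
    th=pose[0]; return (*(tf(pose,[l[0]/1000,l[1]/1000,0])[:2]),)
E
python3 - <<'E'
from h import *
st=np.load('st.npy'); lp=[st[0],*s2w(st,(8,72))]
c=eyes.camera('top'); overlay(c,'o1t.png',st,lp,210,140,320,255,5)
c=eyes.camera('side'); overlay(c,'o1s.png',st,lp,215,180,345,280,6)
E
```

```text
(no output)
```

View pics/o1t.png

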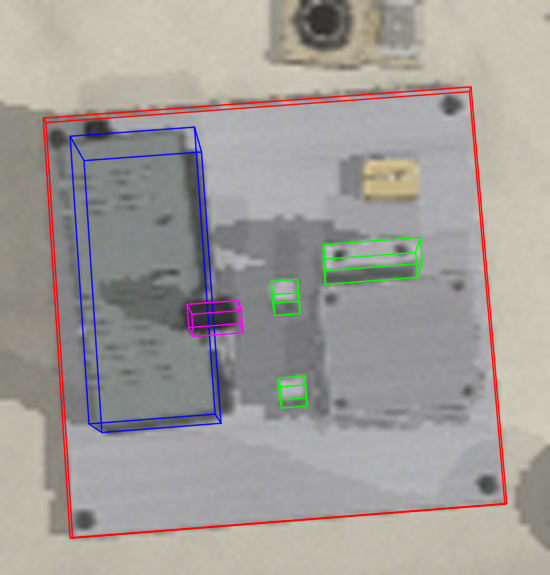

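View pics/o1s.png

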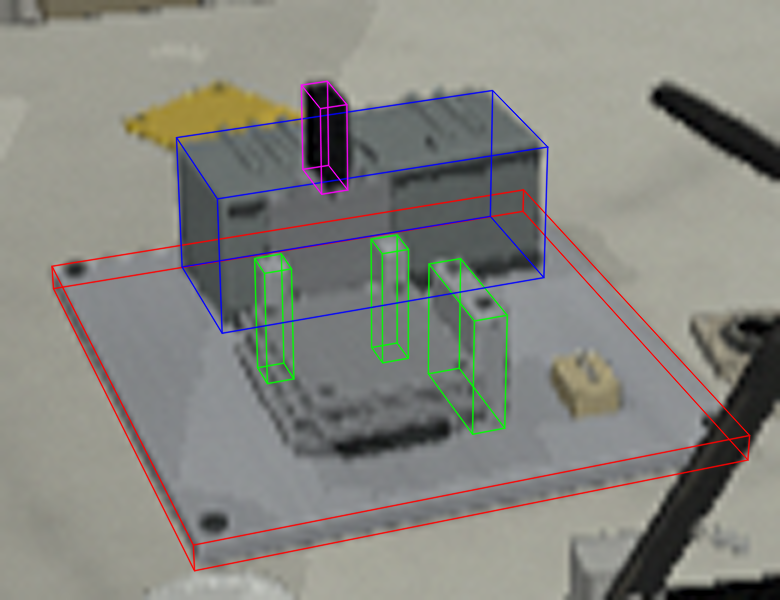

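>>> drive_tool --pt "0 0 0 -0.121 0.03" --pt "0 0 0 -0.121 0.03" --pt "0 0 0 -0.121 0.03" --pt "0 0 0 -0.121 0.03" --pt "0 0 0 0 0.03" --newtons 40

```text
t: 2.65
ee_pos: [0.2608, 0.5954, 0.3039]
ee_rot: [0.0, 0.682, 0.732, -0.0]
contact_force: [0.3, -0.3, -0.2]
grip_width: 0.356
```

```bash
cat >> h.py <<'E'
ST=np.load('st.npy')
def status(target=None,pose=None):
    pose=ST if pose is None else pose
    o=manip.get_obs(); p=np.array(o['ee_pos']); q=np.array(o['ee_rot'])
    R=Ro.from_quat(q[[1,2,3,0]]).as_matrix(); th=pose[0]; Rs=np.array([[np.cos(th),-np.sin(th),0],[np.sin(th),np.cos(th),0],[0,0,1]])
    l=Rs.T@(p-[pose[1],pose[2],0])
    f=Rs.T@np.array(o['contact_force'])
    yaw=np.degrees(np.arctan2(R[1,0],R[0,0])-th)
    print('t %.2f'%o['t'],'stage mm',np.round(l*1000,1),'yaw-rel %.2f'%yaw,'tilt %.2f'%np.degrees(np.arccos(-R[2,2])),'F',np.round(f,1),'grip',round(o['grip_width']*85.4,1),'q',np.round(o['joint_pos'],2))
    if target is not None: print('shift tool', np.round(R.T@Rs@(np.array(target)/1000-l)*1000,1))
E
python3 -c "
from h import *
status((-85,0,300))"
```

```text
t 2.65 stage mm [-276.2  447.5  303.9] yaw-rel 89.84 tilt 0.00 F [ 0.3 -0.3 -0.2] grip 30.4 q [ 0.98  0.25  1.56 -0.    1.34 -0.66]
shift tool [-447.   192.4    3.9]
```

>>> drive_tool --pt "-0.04 0.0175 0 0 0.03" --pt "-0.04 0.0175 0 0 0.03" --pt "-0.04 0.0175 0 0 0.03" --pt "-0.04 0.0175 0 0 0.03" --pt "-0.04 0.0175 0 0 0.03"

```text
t: 3.15
ee_pos: [0.3628, 0.4006, 0.3041]
ee_rot: [0.0, 0.682, 0.731, 0.0]
contact_force: [1.1, -0.0, 0.2]
grip_width: 0.349
```

>>> drive_tool --pt "-0.04 0.0175 0 0 0.03" --pt "-0.04 0.0175 0 0 0.03" --pt "-0.04 0.0175 0 0 0.03" --pt "-0.04 0.0175 0 0 0.03" --pt "-0.04 0.0175 0 0 0.03"

```text
t: 3.65
ee_pos: [0.4643, 0.2072, 0.3042]
ee_rot: [0.0, 0.683, 0.731, 0.0]
contact_force: [0.6, -0.0, -0.6]
grip_width: 0.352
```

```bash
python3 -c "
from h import *
status((-75,0,100))"
```

```text
t 3.65 stage mm [-101.8   45.4  304.2] yaw-rel 89.69 tilt 0.05 F [ 0.6 -0.1 -0.6] grip 30.1 q [ 0.2  -0.09  1.91  0.    1.32 -1.44]
shift tool [-45.3  26.9 204.2]
```

>>> drive_tool --pt "-0.022 0.012 0.04 0.0 0.03" --pt "-0.022 0.012 0.04 0 0.03" --pt "0 0 0.045 0 0.03" --pt "0 0 0.045 0 0.03" --pt "0 0 0.02 0 0.03"

```text
t: 4.15
ee_pos: [0.4884, 0.166, 0.1097]
ee_rot: [-0.002, 0.683, 0.731, -0.003]
contact_force: [-0.4, -0.4, -0.6]
grip_width: 0.351
```

>>> drive_tool --pt "0 0 0 0 0.03"

```text
t: 4.25
ee_pos: [0.4884, 0.1663, 0.1105]
ee_rot: [-0.002, 0.682, 0.731, -0.003]
contact_force: [0.4, 0.1, 1.0]
grip_width: 0.35
```

```bash
python3 - <<'E'
from h import *
status((-60,0,92))
c=eyes.camera('top'); crop(c,'t2.png',210,140,330,255,5)
c=eyes.camera('side'); crop(c,'s2.png',195,160,345,280,5)
E
```

```text
t 4.25 stage mm [-80.7   2.8 110.5] yaw-rel 89.70 tilt 0.43 F [0.4 0.1 1. ] grip 29.9 q [ 0.11  0.21  2.   -0.    0.94 -1.53]
shift tool [-2.6 20.9 18.3]
```

View pics/t2.png

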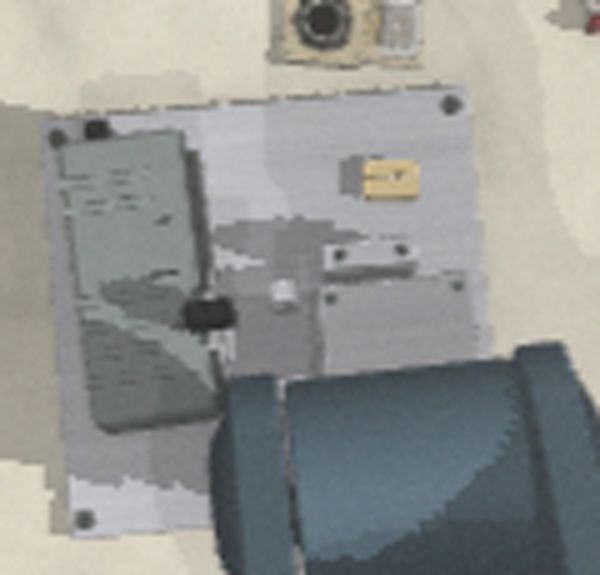

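View pics/s2.png

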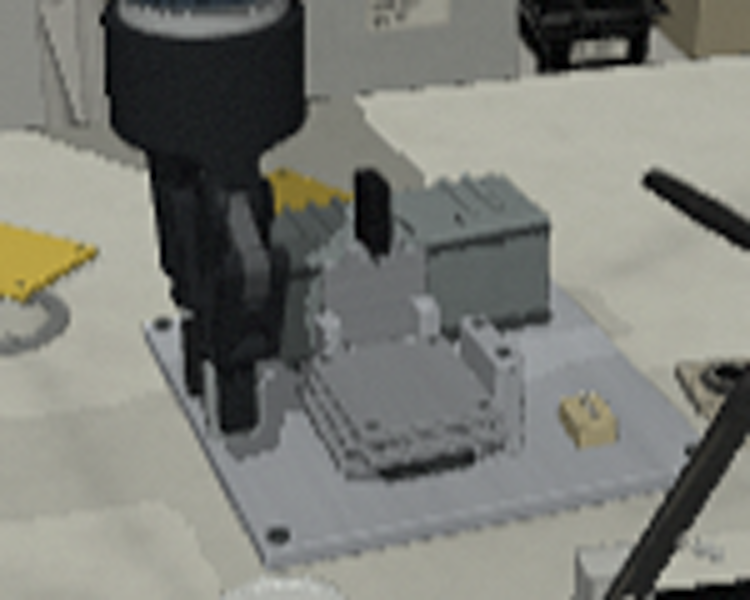

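>>> drive_tool --pt "-0.004 0.0 0.011 0.0 0.03" --pt "-0.003 0.008 0.011 0.0 0.03" --pt "0 0.01 0 0 0.03" --pt "0 0 0 0 0.03"

```text
t: 4.75
ee_pos: [0.5114, 0.161, 0.0932]
ee_rot: [0.001, 0.682, 0.732, 0.001]
contact_force: [-0.1, 0.3, 0.1]
grip_width: 0.354
```

```bash
python3 - <<'E'
from h import *
status((-60,-4,90))
E
```

```text
t 4.75 stage mm [-58.3  -4.2  93.2] yaw-rel 89.82 tilt 0.19 F [-0.1  0.3  0.1] grip 30.2 q [ 0.09  0.28  1.95 -0.    0.9  -1.55]
shift tool [ 0.2 -1.7  3.2]
```

>>> drive_tool --pt "0 0.002 0.002 0.0 0.03" --pt "0 0.002 0 0.0 0.03" --pt "0 0.002 0 0 0.03" --pt "0 0.002 0 0 0.03" --pt "0 0 0 0 0.03"

```text
t: 5.25
ee_pos: [0.5175, 0.1616, 0.09]
ee_rot: [0.0, 0.681, 0.732, 0.0]
contact_force: [1.3, 0.4, -0.3]
grip_width: 0.356
```

>>> drive_tool --pt "0 0.001 0 0.0 0.03" --pt "0 0.001 0 0.0 0.03" --pt "0 0.001 0 0 0.03" --pt "0 0.001 0 0 0.03" --pt "0 0 0 0 0.03"

```text
t: 5.75
ee_pos: [0.5213, 0.1619, 0.0898]
ee_rot: [-0.0, 0.681, 0.732, 0.0]
contact_force: [-0.3, -0.1, 0.1]
grip_width: 0.35
```

```bash
python3 - <<'E'
from h import *
status((-60,-4,90))
c=eyes.camera('side'); crop(c,'s3.png',215,180,345,280,6)
E
```

```text
t 5.75 stage mm [-48.3  -4.   89.8] yaw-rel 89.86 tilt 0.00 F [-0.3 -0.1  0.1] grip 29.9 q [ 0.09  0.31  1.93  0.    0.91 -1.55]
shift tool [  0.  -11.7  -0.2]
```

View pics/s3.png

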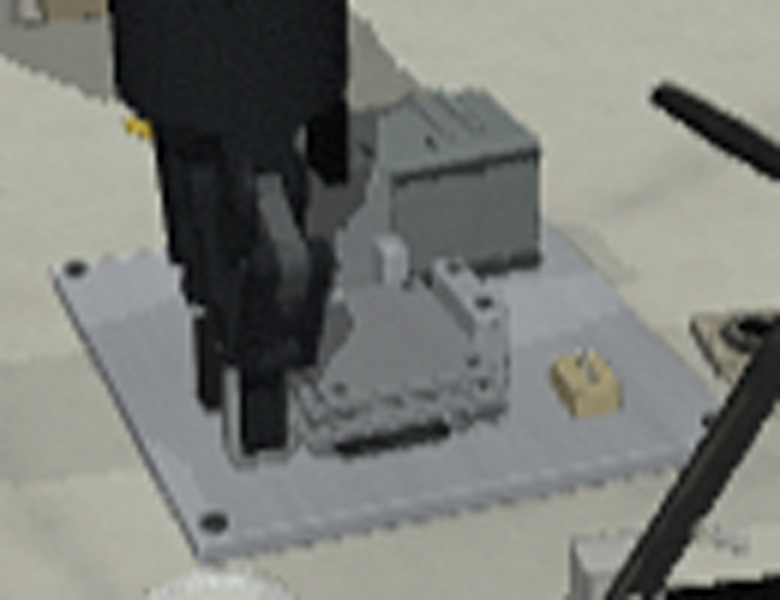

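>>> drive_tool --pt "0 0.001 0 0.0 0.03" --pt "0 0.001 0 0.0 0.03" --pt "0 0.001 0 0 0.03" --pt "0 0.001 0 0 0.03" --pt "0 0 0 0 0.03"

```text
t: 6.3
ee_pos: [0.5254, 0.1621, 0.0899]
ee_rot: [0.0, 0.682, 0.732, 0.0]
contact_force: [-0.7, 1.0, -0.1]
grip_width: 0.351
```

>>> drive_tool --pt "0 0.001 0 0.0 0.03" --pt "0 0.001 0 0.0 0.03" --pt "0 0 0 0 0.03"

```text
t: 6.6
ee_pos: [0.5274, 0.1623, 0.0899]
ee_rot: [0.0, 0.681, 0.732, 0.0]
contact_force: [-0.8, -0.1, -0.5]
grip_width: 0.351
```

>>> drive_tool --pt "0 0.001 0 0.0 0.03" --pt "0 0.0 0 0.0 0.03"

```text
t: 6.8
ee_pos: [0.5284, 0.1623, 0.0899]
ee_rot: [0.0, 0.682, 0.732, 0.0]
contact_force: [-0.1, -0.2, 0.5]
grip_width: 0.354
```

>>> drive_tool --pt "0 0.001 0 0.0 0.03" --pt "0 0.0 0 0.0 0.03"

```text
t: 7.0
ee_pos: [0.5287, 0.1624, 0.0897]
ee_rot: [-0.001, 0.681, 0.732, -0.001]
contact_force: [-3.4, -0.3, 2.2]
grip_width: 0.351
```

```bash
python3 - <<'E'
from h import *
status((-60,-4,90))
c=eyes.camera('side'); crop(c,'s4.png',215,180,345,280,6)
c=eyes.camera('top'); crop(c,'t4.png',210,140,330,255,5)
E
```

```text
t 7.00 stage mm [-40.8  -4.1  89.7] yaw-rel 89.87 tilt 0.10 F [-3.4 -0.1  2.2] grip 30.0 q [ 0.09  0.32  1.91 -0.    0.91 -1.55]
shift tool [  0.  -19.2  -0.3]
```

View pics/s4.png

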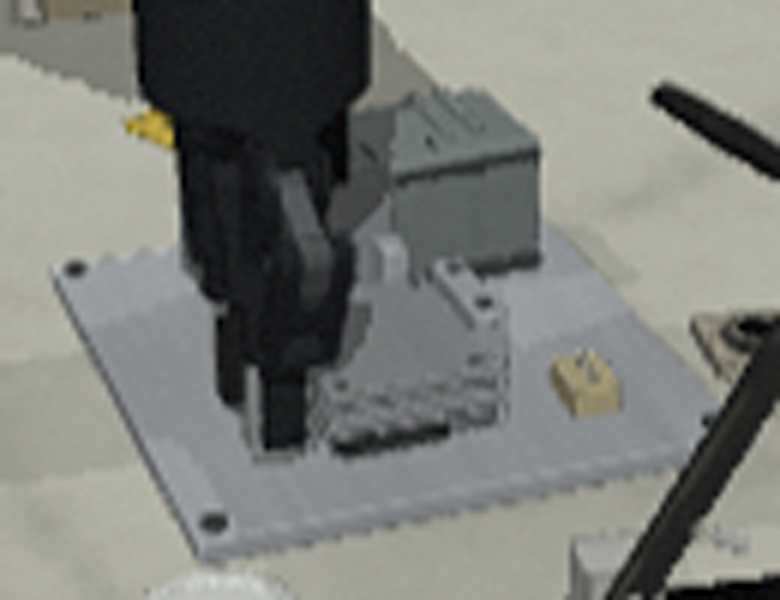

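>>> drive_tool --pt "0 0.001 0 0.0 0.03" --pt "0 0.0 0 0.0 0.03"

```text
t: 7.3
ee_pos: [0.5289, 0.1625, 0.0892]
ee_rot: [-0.001, 0.681, 0.732, -0.002]
contact_force: [-7.3, 0.0, 3.6]
grip_width: 0.345
```

>>> drive_tool --pt "0 0.001 0 0.0 0.03" --pt "0 0.0 0 0.0 0.03"

```text
t: 7.5
ee_pos: [0.529, 0.1625, 0.0889]
ee_rot: [-0.002, 0.681, 0.732, -0.003]
contact_force: [-9.8, -1.0, 4.6]
grip_width: 0.351
```

>>> drive_tool --pt "0 -0.01 0 0.0 0.03" --pt "0 -0.015 0 0.0 0.03" --pt "0 0 -0.03 0 0.03" --pt "0 0 -0.04 0 0.03" --pt "0 0 0 0 0.03"

```text
t: 8.0
ee_pos: [0.5102, 0.1612, 0.166]
ee_rot: [0.005, 0.681, 0.732, 0.005]
contact_force: [0.4, 1.1, 0.3]
grip_width: 0.355
```

>>> drive_tool --pt "-0.03 0.02 0 0.143 0.03" --pt "-0.03 0.02 0 0.143 0.03" --pt "0 0.0 0 0.143 0.03" --pt "0 0 0 0.143 0.03" --pt "0 0 0 0.143 0.03"

```text
t: 8.5
ee_pos: [0.5466, 0.1005, 0.1597]
ee_rot: [0.0, 0.896, 0.444, 0.001]
contact_force: [-0.3, 0.1, 0.3]
grip_width: 0.348
```

>>> drive_tool --pt "0 0 0 0.143 0.03" --pt "0 0 0 0.143 0.03" --pt "0 0.0 0 0.143 0.03" --pt "0 0 0 0.143 0.03" --pt "0 0 0 0.143 0.03"

```text
t: 9.0
ee_pos: [0.5464, 0.1008, 0.1597]
ee_rot: [0.0, 0.995, 0.103, 0.001]
contact_force: [-0.3, -0.2, -0.2]
grip_width: 0.352
```

```bash
python3 - <<'E'
from h import *
status((0,-75,140))
c=eyes.camera('side'); crop(c,'s5.png',195,160,345,280,5)
c=eyes.camera('top'); crop(c,'t5.png',210,140,330,255,5)
E
```

```text
t 9.00 stage mm [-27.7 -66.7 159.7] yaw-rel 7.57 tilt 0.11 F [-0.3 -0.2 -0.2] grip 30.1 q [-0.02  0.2   1.89  0.    1.04 -0.23]
shift tool [26.4 11.8 19.8]
```

View pics/s5.png

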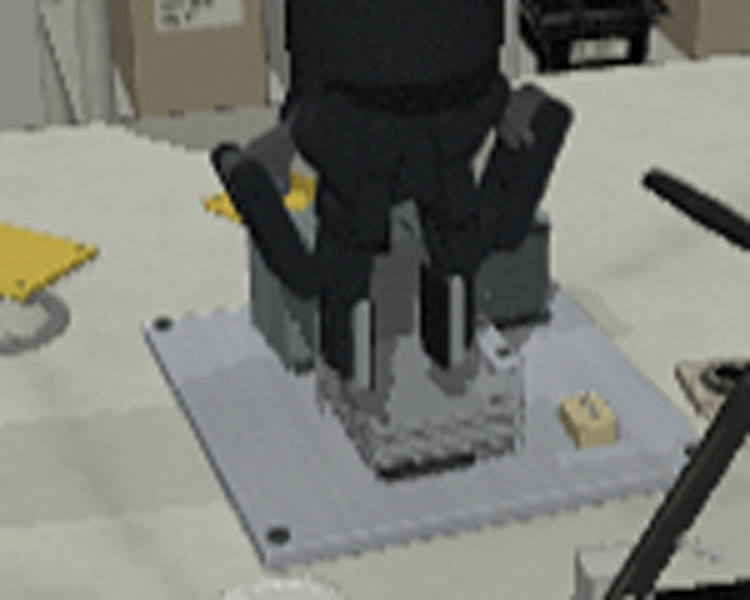

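View pics/t5.png

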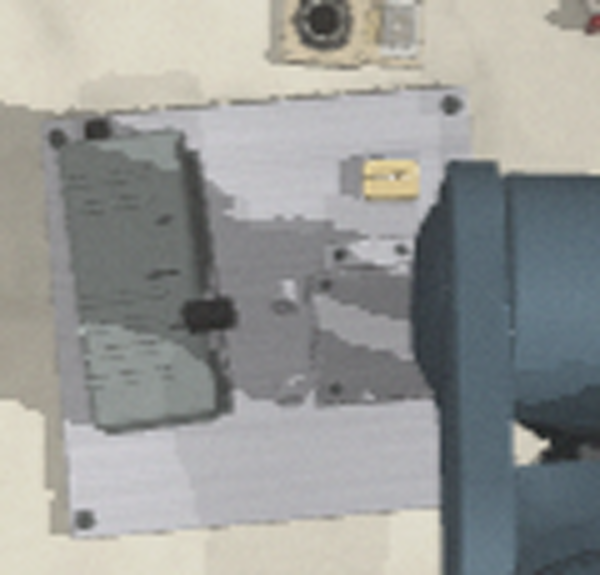

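>>> drive_tool --pt "0 0 0 0.132 0.03" --pt "0.014 0.004 0 0 0.03" --pt "0.014 0.004 0.02 0 0.03" --pt "0 0 0.025 0 0.03" --pt "0 0 0.022 0 0.03"

```text
t: 9.6
ee_pos: [0.5753, 0.095, 0.092]
ee_rot: [0.0, 0.999, 0.042, 0.001]
contact_force: [0.4, 0.8, -0.3]
grip_width: 0.351
```

>>> drive_tool --pt "0 0 0 0 0.03"

```text
t: 9.7
ee_pos: [0.5725, 0.0952, 0.0895]
ee_rot: [-0.0, 0.999, 0.041, -0.003]
contact_force: [-0.1, 0.1, -0.7]
grip_width: 0.355
```

```bash
python3 - <<'E'
from h import *
status((0,-62,90))
c=eyes.camera('side'); crop(c,'s6.png',215,180,345,280,6)
E
```

```text
t 9.70 stage mm [ -2.1 -74.3  89.5] yaw-rel 0.51 tilt 0.35 F [-0.1  0.1 -0.7] grip 30.3 q [-0.03  0.38  1.84 -0.    0.94 -0.11]
shift tool [  2.2 -12.3  -0.5]
```

View pics/s6.png

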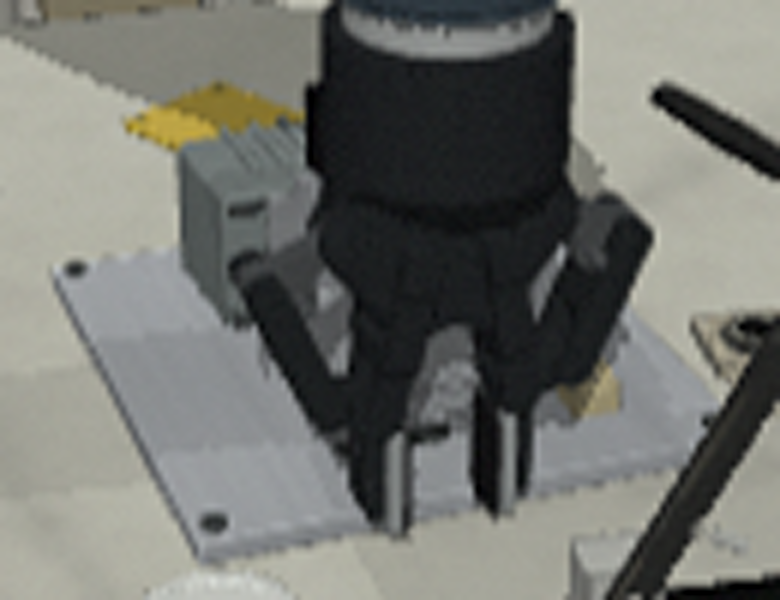

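>>> drive_tool --pt "0.001 -0.004 0 0.008 0.03" --pt "0.001 -0.004 0 0 0.03" --pt "0 -0.003 0 0 0.03" --pt "0 -0.003 0 0 0.03" --pt "0 0 0 0 0.03"

```text
t: 10.25
ee_pos: [0.5758, 0.1098, 0.0933]
ee_rot: [0.0, 0.999, 0.036, 0.0]
contact_force: [-0.0, 0.7, -0.9]
grip_width: 0.355
```

>>> drive_tool --pt "0 -0.0015 0 0 0.03" --pt "0 -0.0015 0 0 0.03" --pt "0 -0.0015 0 0 0.03" --pt "0 -0.0015 0 0 0.03" --pt "0 0 0 0 0.03"

```text
t: 10.75
ee_pos: [0.5752, 0.1154, 0.0929]
ee_rot: [-0.0, 0.999, 0.036, -0.0]
contact_force: [-0.2, 0.8, -0.3]
grip_width: 0.349
```

>>> drive_tool --pt "0 -0.001 0 0 0.03" --pt "0 -0.001 0 0 0.03" --pt "0 -0.001 0 0 0.03" --pt "0 -0.001 0 0 0.03" --pt "0 0 0 0 0.03"

```text
t: 11.25
ee_pos: [0.575, 0.1194, 0.0929]
ee_rot: [-0.0, 0.999, 0.036, 0.0]
contact_force: [-0.6, -0.9, 0.2]
grip_width: 0.349
```

```bash
python3 - <<'E'
from h import *
status((0,-62,90))
E
```

```text
t 11.25 stage mm [  2.1 -50.3  92.9] yaw-rel -0.09 tilt 0.01 F [-0.7 -0.9  0.2] grip 29.8 q [ 0.01  0.38  1.82  0.    0.94 -0.06]
shift tool [-2.1 11.7  2.9]
```

>>> drive_tool --pt "-0.002 -0.001 0.003 0 0.03" --pt "0 -0.001 0 0 0.03" --pt "0 -0.001 0 0 0.03" --pt "0 0 0 0 0.03"

```text
t: 11.65
ee_pos: [0.5726, 0.1223, 0.0898]
ee_rot: [-0.0, 0.999, 0.036, -0.0]
contact_force: [0.2, 0.5, -0.3]
grip_width: 0.358
```

>>> drive_tool --pt "0 -0.001 0 0 0.03" --pt "0 0 0 0 0.03"

```text
t: 11.85
ee_pos: [0.5727, 0.1232, 0.0899]
ee_rot: [-0.0, 0.999, 0.036, 0.0]
contact_force: [-0.2, -0.4, -0.7]
grip_width: 0.354
```

>>> drive_tool --pt "0 -0.001 0 0 0.03" --pt "0 0 0 0 0.03"

```text
t: 12.05
ee_pos: [0.5727, 0.1238, 0.0899]
ee_rot: [0.0, 0.999, 0.036, 0.0]
contact_force: [0.1, -2.7, -0.3]
grip_width: 0.351
```

```bash
python3 - <<'E'
from h import *
status((0,-62,90))
E
```

```text
t 12.05 stage mm [  0.2 -45.7  89.9] yaw-rel -0.08 tilt 0.05 F [-0.1 -2.8 -0.3] grip 29.9 q [ 0.02  0.38  1.82 -0.    0.93 -0.05]
shift tool [-0.2 16.3 -0.1]
```

>>> drive_tool --pt "0 -0.001 0 0 0.03" --pt "0 -0.001 0 0 0.03" --pt "0 0 0 0 0.03"

```text
t: 12.35
ee_pos: [0.5728, 0.1242, 0.09]
ee_rot: [0.002, 0.999, 0.037, 0.0]
contact_force: [0.2, -10.8, -0.2]
grip_width: 0.35
```

```bash
python3 - <<'E'
from h import *
status((0,-62,90))
c=eyes.camera('side'); crop(c,'s7.png',215,180,345,280,6)
E
```

```text
t 12.35 stage mm [  0.3 -45.4  90. ] yaw-rel -0.02 tilt 0.24 F [ -0.6 -10.8  -0.2] grip 29.8 q [ 0.02  0.38  1.82 -0.01  0.93 -0.05]
shift tool [-0.3 16.6  0. ]
```

View pics/s7.png

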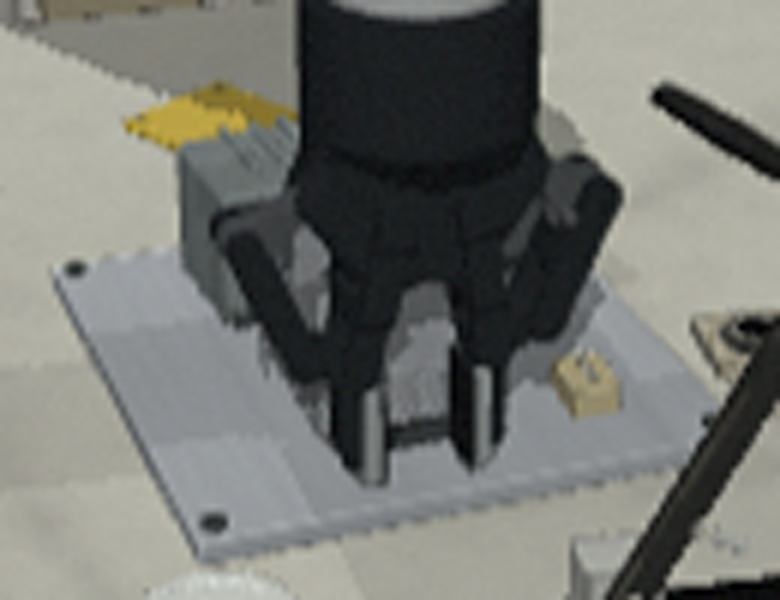

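>>> drive_tool --pt "0 0.01 0 0 0.03" --pt "0 0.015 0 0 0.03" --pt "0 0 -0.035 0 0.03" --pt "0 0 -0.035 0 0.03" --pt "-0.025 -0.01 0 0 0.03"

```text
t: 12.9
ee_pos: [0.5538, 0.108, 0.1663]
ee_rot: [0.0, 0.999, 0.035, 0.007]
contact_force: [-0.5, 1.1, -0.0]
grip_width: 0.35
```

>>> drive_tool --pt "-0.035 -0.04 0 -0.1427 0.03" --pt "-0.02 -0.03 0 -0.1427 0.03" --pt "0 0 0 -0.1427 0.03" --pt "0 0 0 -0.1427 0.03" --pt "0 0 0 -0.1427 0.03"

```text
t: 13.4
ee_pos: [0.487, 0.1695, 0.1601]
ee_rot: [-0.0, 0.923, 0.385, 0.0]
contact_force: [-0.5, 0.2, 0.7]
grip_width: 0.356
```

>>> drive_tool --pt "0 0 0 -0.1427 0.03" --pt "0 0 0 -0.1427 0.03" --pt "0 0 0 -0.1427 0.03" --pt "0 0 0 -0.1427 0.03" --pt "0 0 0 -0.1427 0.03"

```text
t: 13.9
ee_pos: [0.4872, 0.1691, 0.1599]
ee_rot: [-0.0, 0.73, 0.683, 0.0]
contact_force: [0.8, 0.4, -1.3]
grip_width: 0.35
```

```bash
python3 - <<'E'
from h import *
status((-65,0,90))
c=eyes.camera('side'); crop(c,'s8.png',215,180,345,280,6)
overlay(c,'s8o.png',ST,None,215,180,345,280,6,[(*ST,28),(*ST,33),(*ST,38),(*ST,43)])
c=eyes.camera('top'); crop(c,'t8.png',210,140,330,255,5)
E
```

```text
t 13.90 stage mm [-81.7   5.7 159.9] yaw-rel 81.96 tilt 0.04 F [ 0.8  0.3 -1.3] grip 29.9 q [ 0.11  0.12  1.99  0.    1.03 -1.39]
shift tool [-3.3 17.4 69.9]
```

View pics/s8.png

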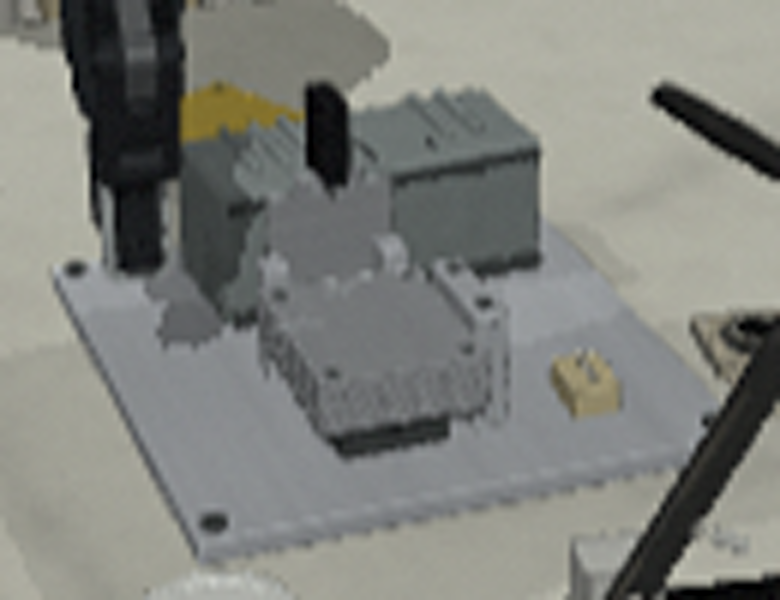

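View pics/s8o.png

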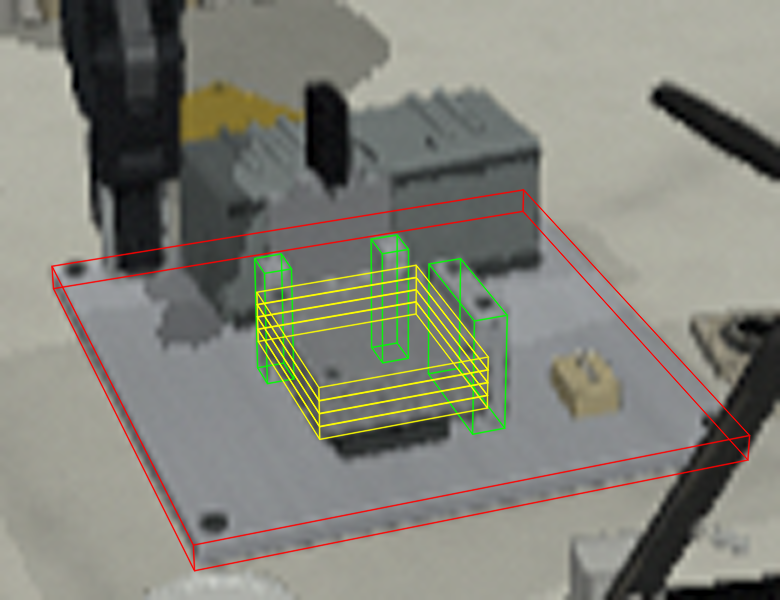

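View pics/t8.png

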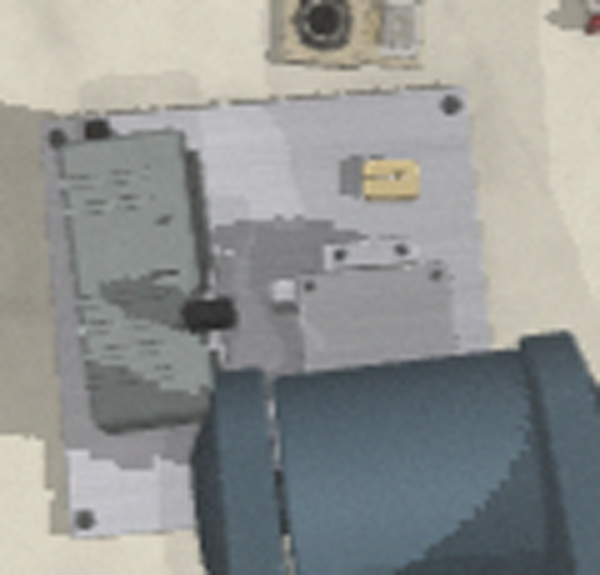

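>>> drive_tool --pt "-0.003 0.005 0.03 -0.139 0.03" --pt "-0.003 0.005 0.03 0 0.03" --pt "0 0.006 0.011 0 0.03" --pt "0 0.003 0 0 0.03" --pt "0 0 0 0 0.03"

```text
t: 14.5
ee_pos: [0.5068, 0.164, 0.0894]
ee_rot: [0.0, 0.684, 0.73, 0.0]
contact_force: [-0.1, -0.4, 0.8]
grip_width: 0.35
```

```bash
python3 - <<'E'
from h import *
status((-47,0,90))
E
```

```text
t 14.50 stage mm [-62.6  -0.8  89.4] yaw-rel 89.51 tilt 0.05 F [-0.2 -0.4  0.8] grip 29.9 q [ 0.1   0.28  1.96  0.    0.9  -1.54]
shift tool [ 1.  15.6 -0.6]
```

>>> drive_tool --pt "0 0.005 0 -0.007 0.03" --pt "0 0.005 0 0 0.03" --pt "0 0.005 0 0 0.03" --pt "0 0.002 0 0 0.03" --pt "0 0 0 0 0.03"

```text
t: 15.0
ee_pos: [0.5235, 0.1654, 0.0892]
ee_rot: [0.0, 0.68, 0.733, 0.0]
contact_force: [0.2, 0.7, 0.5]
grip_width: 0.352
```

>>> drive_tool --pt "0 0.001 0 0 0.03" --pt "0 0.001 0 0 0.03" --pt "0 0.001 0 0 0.03" --pt "0 0.001 0 0 0.03" --pt "0 0 0 0 0.03"

```text
t: 15.5
ee_pos: [0.5271, 0.1657, 0.0889]
ee_rot: [0.0, 0.68, 0.733, 0.0]
contact_force: [0.6, 0.4, 0.9]
grip_width: 0.351
```

>>> drive_tool --pt "0 0.001 0 0 0.03" --pt "0 0.001 0 0 0.03" --pt "0 0.001 0 0 0.03" --pt "0 0 0 0 0.03"

```text
t: 15.9
ee_pos: [0.5287, 0.1659, 0.0882]
ee_rot: [-0.001, 0.68, 0.733, -0.002]
contact_force: [-6.3, -0.4, 2.2]
grip_width: 0.351
```

```bash
python3 - <<'E'
from h import *
status((-47,0,90))
E
```

```text
t 15.90 stage mm [-40.7  -0.6  88.2] yaw-rel 90.05 tilt 0.24 F [-6.3  0.1  2.2] grip 30.0 q [ 0.1   0.33  1.9  -0.    0.91 -1.55]
shift tool [ 0.6 -6.3 -1.8]
```

>>> drive_tool --pt "0 0.001 0 0 0.03" --pt "0 0 0 0 0.03" --pt "0 -0.01 0 0 0.03" --pt "0 -0.015 0 0 0.03"

```text
t: 16.3
ee_pos: [0.5065, 0.1641, 0.0892]
ee_rot: [0.001, 0.68, 0.733, 0.001]
contact_force: [-1.0, 0.0, 0.1]
grip_width: 0.352
```

>>> drive_tool --pt "0 0 -0.035 0 0.03" --pt "0 0 -0.035 0 0.03" --pt "-0.02 0.01 0 0 0.03" --pt "-0.04 0.02 0 0.143 0.03" --pt "-0.01 0.01 0 0.143 0.03"

```text
t: 16.8
ee_pos: [0.5515, 0.0935, 0.1601]
ee_rot: [0.002, 0.78, 0.625, 0.001]
contact_force: [-1.1, 0.1, 0.5]
grip_width: 0.353
```

>>> drive_tool --pt "0 0 0 0.143 0.03" --pt "0 0 0 0.143 0.03" --pt "0 0 0 0.143 0.03" --pt "0 0 0 0.143 0.03" --pt "0 0 0 0.143 0.03"

```text
t: 17.3
ee_pos: [0.5498, 0.0958, 0.1591]
ee_rot: [0.0, 0.95, 0.314, 0.001]
contact_force: [0.1, -0.2, -0.3]
grip_width: 0.355
```

>>> drive_tool --pt "0 0 0 0.143 0.03" --pt "0 0 0 0.143 0.03" --pt "0 0 0 0.143 0.03" --pt "0 0 0 0.143 0.03" --pt "0 0 0 0 0.03"

```text
t: 17.8
ee_pos: [0.5497, 0.0959, 0.1591]
ee_rot: [0.0, 0.999, 0.036, 0.001]
contact_force: [-0.5, 0.4, -0.3]
grip_width: 0.352
```

```bash
python3 - <<'E'
from h import *
status((0,-70,90))
E
```

```text
t 17.80 stage mm [-24.8 -71.9 159.1] yaw-rel -0.08 tilt 0.07 F [-0.4  0.4 -0.3] grip 30.1 q [-0.03  0.21  1.89  0.    1.04 -0.1 ]
shift tool [24.7 -2.  69.1]
```

>>> drive_tool --pt "0.0125 0 0 0 0.03" --pt "0.0125 0 0.02 0 0.03" --pt "0 0 0.025 0 0.03" --pt "0 0 0.024 0 0.03" --pt "0 -0.005 0 0 0.03"

```text
t: 18.3
ee_pos: [0.5719, 0.1024, 0.0866]
ee_rot: [-0.0, 0.999, 0.037, -0.003]
contact_force: [0.1, -0.6, -0.4]
grip_width: 0.351
```

>>> drive_tool --pt "0 -0.005 0 0 0.03" --pt "0 -0.005 0 0 0.03" --pt "0 -0.004 0 0 0.03" --pt "0 -0.002 0 0 0.03" --pt "0 0 0 0 0.03"

```text
t: 18.8
ee_pos: [0.5734, 0.119, 0.0906]
ee_rot: [0.0, 0.999, 0.036, 0.001]
contact_force: [-0.3, 1.0, -0.3]
grip_width: 0.352
```

```bash
python3 - <<'E'
from h import *
status((0,-46,90))
E
```

```text
t 18.80 stage mm [  0.5 -50.6  90.6] yaw-rel -0.05 tilt 0.07 F [-0.2  1.  -0.3] grip 30.1 q [ 0.01  0.38  1.83 -0.    0.93 -0.06]
shift tool [-0.5 -4.6  0.6]
```

>>> drive_tool --pt "0 -0.001 0 0 0.03" --pt "0 -0.001 0 0 0.03" --pt "0 -0.001 0 0 0.03" --pt "0 -0.001 0 0 0.03" --pt "0 0 0 0 0.03"

```text
t: 19.3
ee_pos: [0.5728, 0.1227, 0.0898]
ee_rot: [-0.0, 0.999, 0.036, -0.0]
contact_force: [-0.2, -1.0, 0.1]
grip_width: 0.35
```

>>> drive_tool --pt "0 -0.001 0 0 0.03" --pt "0 -0.001 0 0 0.03" --pt "0 0 0 0 0.03"

```text
t: 19.6
ee_pos: [0.5728, 0.1239, 0.0899]
ee_rot: [0.001, 0.999, 0.036, -0.0]
contact_force: [0.3, -4.8, -0.2]
grip_width: 0.351
```

```bash
python3 - <<'E'
from h import *
status((0,-46,90))
E
```

```text
t 19.60 stage mm [  0.3 -45.6  89.9] yaw-rel -0.06 tilt 0.09 F [-0.1 -4.8 -0.2] grip 30.0 q [ 0.02  0.38  1.82 -0.    0.93 -0.05]
shift tool [-0.3  0.4 -0.1]
```

>>> drive_tool --pt "0 -0.0015 0 0 0.03" --pt "0 0 0 0 0.03" --pt "0 0.01 0 0 0.03" --pt "0 0.015 0 0 0.03"

```text
t: 20.0
ee_pos: [0.5744, 0.1011, 0.0899]
ee_rot: [-0.0, 0.999, 0.036, 0.0]
contact_force: [0.5, -0.3, -0.1]
grip_width: 0.347
```

>>> drive_tool --pt "0 0 -0.04 0 0.04" --pt "0 0 -0.04 0 0.04" --pt "-0.03 -0.03 -0.03 0 0.04" --pt "-0.04 -0.045 -0.02 0 0.04" --pt "-0.04 -0.045 0 0 0.04"

```text
t: 20.5
ee_pos: [0.4746, 0.1962, 0.2179]
ee_rot: [-0.001, 0.999, 0.035, 0.003]
contact_force: [0.1, 1.0, 0.5]
grip_width: 0.471
```

```bash
python3 - <<'E'
from h import *
status((0,-46,90))
lp=[ST[0],*s2w(ST,(8,72))]
PL=[(*ST,28),(*ST,33),(*ST,38),(*ST,43)]
c=eyes.camera('side'); crop(c,'s9.png',215,180,345,280,6)
for tt in('lamp','shutter_tab'): 
    d=nets.spot_point('side',tt)
    for x in d[:2]: print(tt,x['p'],np.round(np.linalg.inv([[np.cos(ST[0]),-np.sin(ST[0])],[np.sin(ST[0]),np.cos(ST[0])]])@(np.array(x['location'][:2])-ST[1:])*1000,1),x['location'][2])
c=eyes.camera('top'); crop(c,'t9.png',210,140,330,255,5)
for tt in('lamp','shutter_tab'): 
    d=nets.spot_point('top',tt)
    for x in d[:2]: print(tt,x['p'],np.round(np.linalg.inv([[np.cos(ST[0]),-np.sin(ST[0])],[np.sin(ST[0]),np.cos(ST[0])]])@(np.array(x['location'][:2])-ST[1:])*1000,1),x['location'][2])
E
```

```text
t 20.50 stage mm [-92.3  33.6 217.9] yaw-rel -0.23 tilt 0.39 F [0.1 1.  0.5] grip 40.3 q [0.17 0.02 1.97 0.   1.14 0.1 ]
shift tool [ 91.8  79.5 128.4]
lamp 0.69 [ 8.9 70.6] 0.0138
shutter_tab 0.78 [ 7.2 74. ] 0.0889
lamp 0.84 [ 3.2 72.9] 0.011
shutter_tab 0.56 [12.4 72.8] 0.0868
shutter_tab 0.33 [-129.  -214.5] 0.0014
```

View pics/s9.png

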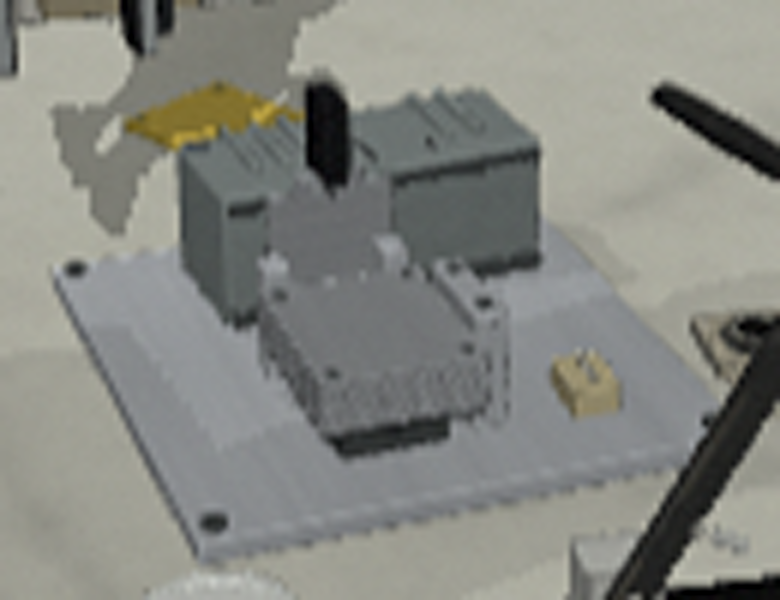

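View pics/t9.png

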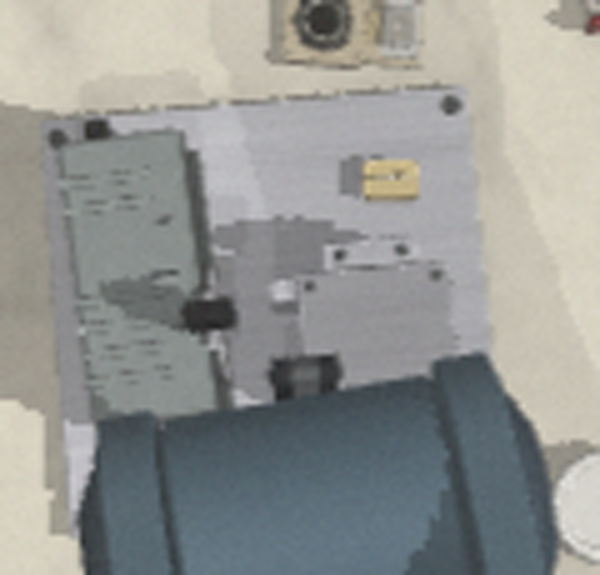

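```bash
python3 - <<'E'
from h import *
lp=[ST[0]+np.radians(2.5),*s2w(ST,(8.5,72.5))]
c={}
from bench import eyes
import cv2
a=eyes.camera('side'); overlay(a,'s10.png',ST,lp,215,180,345,280,6)
a0=dict(eyes.camera('top')); a0['image']=cv2.imread('pics/top0.png')[:,:,::-1]; overlay(a0,'t10.png',ST,lp,210,140,320,255,5)
E
```

```text
(no output)
```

View pics/s10.png

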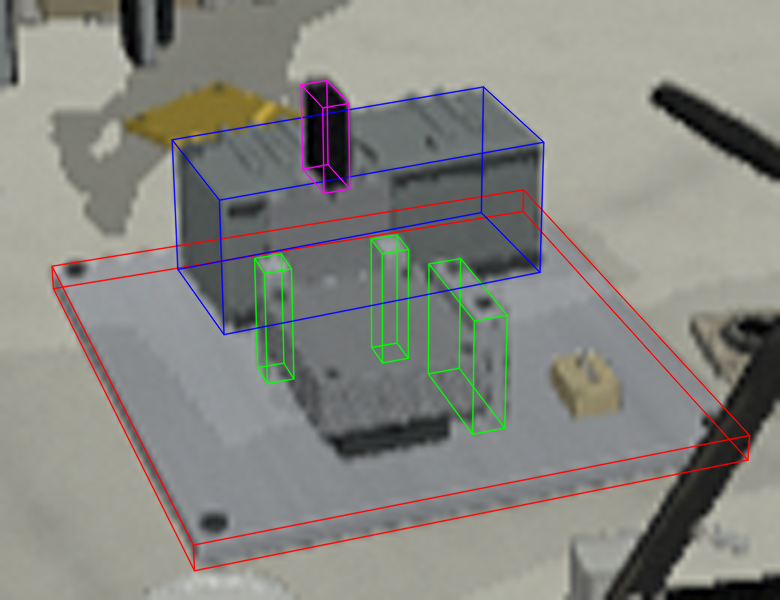

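View pics/t10.png

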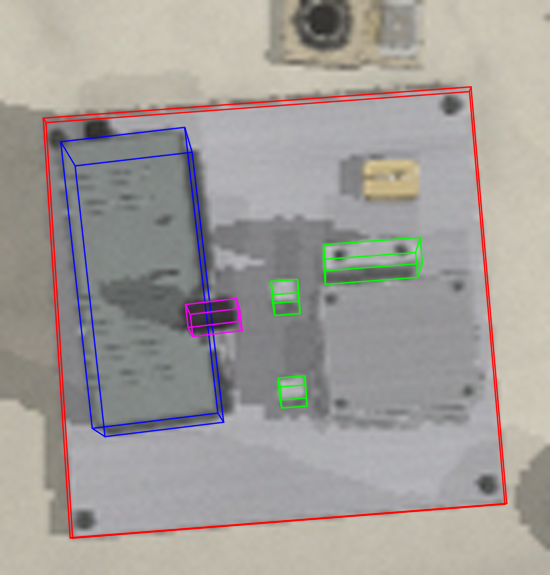

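>>> drive_tool --pt "0.034 -0.013 0 0 0.04" --pt "0.034 -0.013 0 0 0.04" --pt "0.034 -0.013 0 0 0.04" --pt "0 0 0 -0.045 0.04" --pt "0 0 0 0 0.04"

```text
t: 21.4
ee_pos: [0.5739, 0.2414, 0.2136]
ee_rot: [0.0, 0.998, 0.058, -0.001]
contact_force: [-0.6, 0.1, -0.0]
grip_width: 0.467
```

```bash
python3 - <<'E'
from h import *
status((10,72.5,148))
a=eyes.camera('side'); crop(a,'s11.png',215,160,345,260,6)
a=eyes.camera('top'); crop(a,'t11.png',210,140,330,255,5)
E
```

```text
t 21.40 stage mm [ 10.   71.4 213.6] yaw-rel 2.40 tilt 0.07 F [-0.6  0.1 -0. ] grip 39.9 q [0.22 0.28 1.69 0.   1.17 0.1 ]
shift tool [ 0.1 -1.1 65.6]
```

View pics/s11.png

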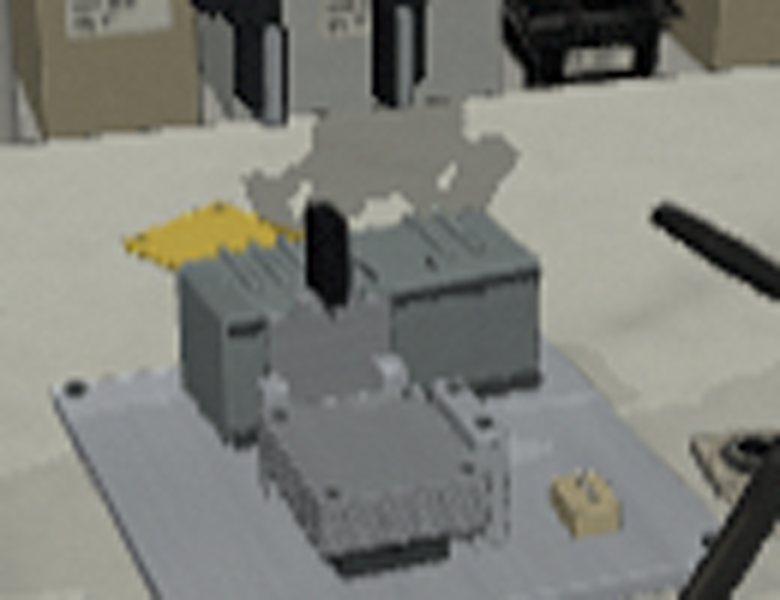

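>>> drive_tool --pt "0 -0.001 0.02 0 0.04" --pt "0 0 0.02 0 0.04" --pt "0 0 0.015 0 0.04" --pt "0 0 0.01 0 0.04" --pt "0 0 0 0 0.04"

```text
t: 22.0
ee_pos: [0.5716, 0.2427, 0.1479]
ee_rot: [0.0, 0.998, 0.058, -0.002]
contact_force: [-0.3, -0.7, 0.5]
grip_width: 0.469
```

```bash
python3 - <<'E'
from h import *
status((10,72.5,148))
a=eyes.camera('side'); crop(a,'s12.png',215,160,345,260,6)
E
```

```text
t 22.00 stage mm [  7.8  72.8 147.9] yaw-rel 2.45 tilt 0.17 F [-0.3 -0.7  0.5] grip 40.1 q [0.22 0.36 1.72 0.   1.06 0.1 ]
shift tool [ 2.2  0.4 -0.1]
```

View pics/s12.png

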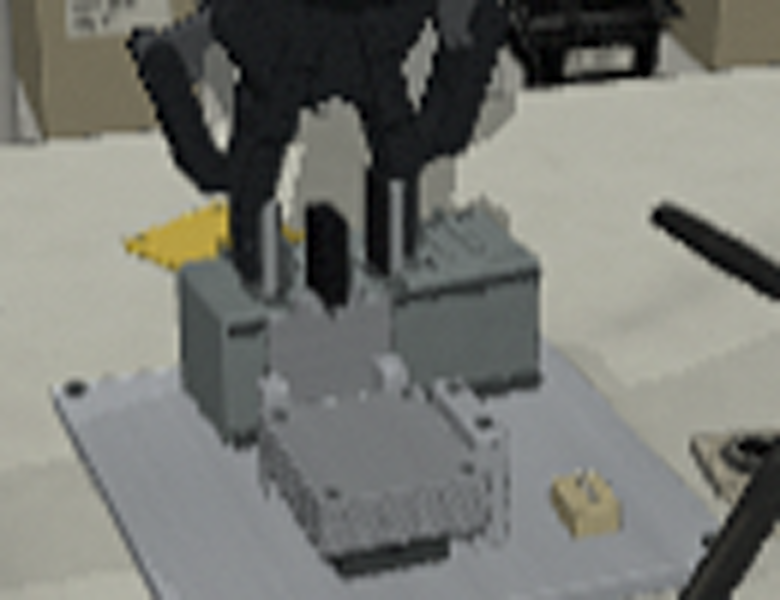

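>>> drive_tool --pt "0 0 0 0 0.02" --pt "0 0 0 0 0.016" --pt "0 0 0 0 0.014" --newtons 40

```text
t: 22.35
ee_pos: [0.573, 0.2432, 0.1504]
ee_rot: [-0.0, 0.998, 0.058, 0.001]
contact_force: [0.3, 0.3, -0.3]
grip_width: 0.163
```

>>> drive_tool --pt "0 0 0 0 0.006" --pt "0 0 0 0 0.006" --pt "0 0 0 0 0.006"

```text
t: 22.65
ee_pos: [0.5728, 0.2432, 0.1504]
ee_rot: [0.0, 0.998, 0.059, 0.0]
contact_force: [-2.1, -0.9, 7.0]
grip_width: 0.11
```

```bash
python3 - <<'E'
from h import *
LP=[ST[0]+np.radians(2.4),*s2w(ST,(9,72.5))]
status((0,0,148),LP)
a=eyes.camera('side'); crop(a,'s13.png',215,160,345,260,6)
a=eyes.camera('top'); crop(a,'t13.png',210,140,330,255,5)
E
```

```text
t 22.65 stage mm [1.000e-01 8.000e-01 1.504e+02] yaw-rel 0.13 tilt 0.05 F [-2.2 -0.7  7. ] grip 9.4 q [ 0.22  0.36  1.72 -0.    1.06  0.1 ]
shift tool [-0.1  0.8  2.4]
```

View pics/s13.png

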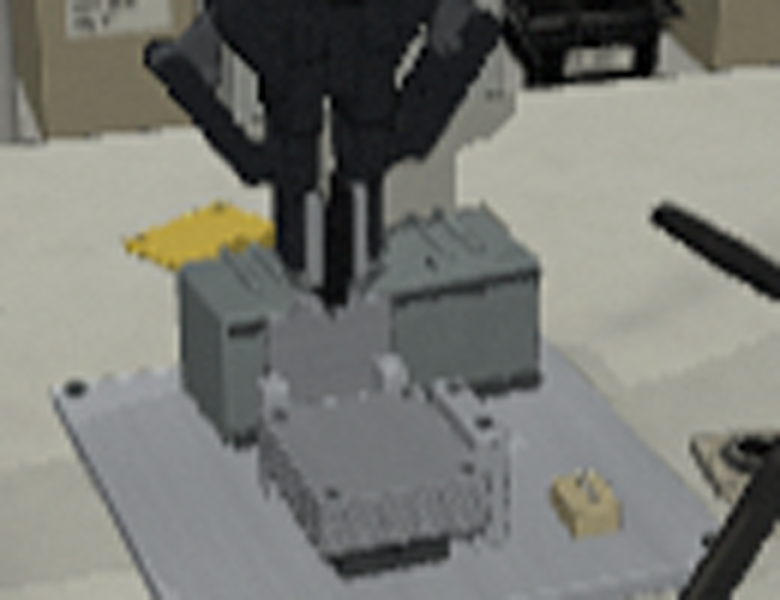

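>>> drive_tool --pt "-0.001 0 0 0 0.006" --pt "0 0 0 0 0.006"

```text
t: 22.95
ee_pos: [0.5725, 0.2431, 0.1504]
ee_rot: [-0.0, 0.998, 0.059, 0.002]
contact_force: [2.0, -0.0, 3.5]
grip_width: 0.108
```

>>> drive_tool --pt "-0.001 0 0 0 0.006" --pt "0 0 0 0 0.006"

```text
t: 23.15
ee_pos: [0.5723, 0.2431, 0.1504]
ee_rot: [-0.0, 0.998, 0.058, 0.003]
contact_force: [7.1, 1.4, 0.8]
grip_width: 0.107
```

>>> drive_tool --pt "-0.001 0 0 0 0.006" --pt "0 0 0 0 0.006"

```text
t: 23.35
ee_pos: [0.572, 0.243, 0.1504]
ee_rot: [-0.001, 0.998, 0.058, 0.004]
contact_force: [10.8, 2.5, -2.9]
grip_width: 0.11
```

```bash
python3 - <<'E'
from h import *
LP=[ST[0]+np.radians(2.4),*s2w(ST,(9,72.5))]
np.save('lp.npy',LP)
status((0,0,148),LP)
E
```

```text
t 23.35 stage mm [ -0.7   0.7 150.4] yaw-rel 0.06 tilt 0.48 F [11.1  1.2 -2.9] grip 9.4 q [ 0.22  0.35  1.73 -0.    1.05  0.1 ]
shift tool [0.7 0.7 2.4]
```

>>> drive_tool --pt "0.005 0 0 0 0.006" --pt "0.005 0 0 0 0.006" --pt "0.005 0 0 0 0.006" --pt "0.005 0 0 0 0.006" --pt "0 0 0 0 0.006"

```text
t: 23.85
ee_pos: [0.5891, 0.2454, 0.1503]
ee_rot: [-0.0, 0.998, 0.059, -0.001]
contact_force: [-6.2, 0.6, 11.2]
grip_width: 0.107
```

>>> drive_tool --pt "0.003 0 0 0 0.006" --pt "0.002 0 0 0 0.006" --pt "0 0 0 0 0.006"

```text
t: 24.15
ee_pos: [0.5936, 0.246, 0.1503]
ee_rot: [-0.0, 0.998, 0.059, -0.002]
contact_force: [-6.3, 0.5, 10.5]
grip_width: 0.107
```

```bash
python3 - <<'E'
from h import *
LP=np.load('lp.npy')
status((24,0,148),LP)
a=eyes.camera('side'); crop(a,'s14.png',215,160,345,260,6)
a=eyes.camera('top'); crop(a,'t14.png',210,140,330,255,5)
E
```

```text
t 24.15 stage mm [ 21.1   1.2 150.3] yaw-rel 0.12 tilt 0.18 F [-6.2  1.3 10.5] grip 9.1 q [0.22 0.4  1.66 0.   1.08 0.1 ]
shift tool [2.9 1.2 2.3]
```

View pics/s14.png

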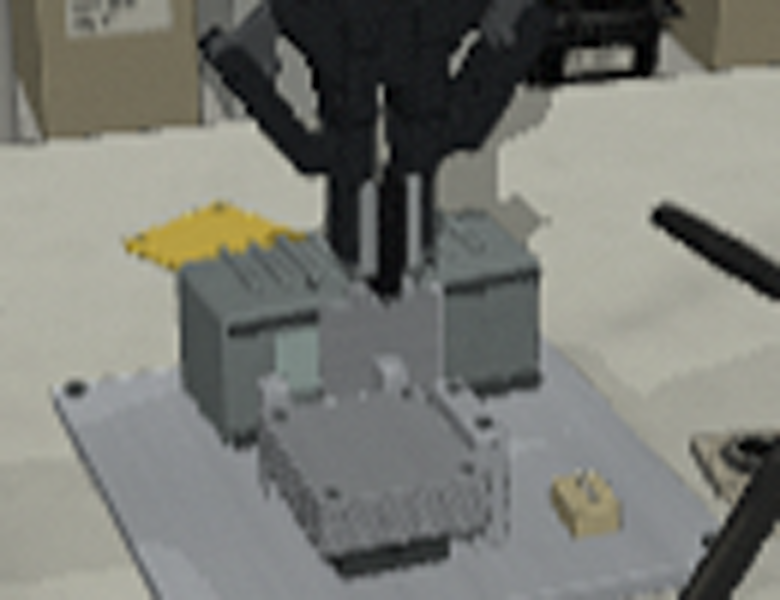

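View pics/t14.png

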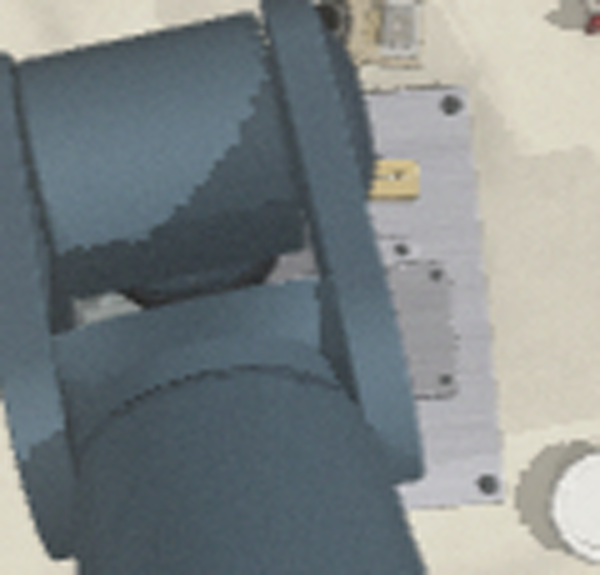

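>>> drive_tool --pt "0.002 0.0005 0 0 0.006" --pt "0.001 0 0 0 0.006" --pt "0 0 0 0 0.006"

```text
t: 24.55
ee_pos: [0.5964, 0.2463, 0.1503]
ee_rot: [-0.0, 0.998, 0.059, -0.002]
contact_force: [-6.7, 2.8, 10.8]
grip_width: 0.11
```

```bash
python3 - <<'E'
from h import *
LP=np.load('lp.npy')
status((24,0,148),LP)
a=eyes.camera('side'); crop(a,'s15.png',235,190,315,250,10)
for tt in ('shutter_tab',):
    for d in nets.spot_point('side',tt)[:2]: print(d['p'],np.round(d['location'],4))
E
```

```text
t 24.55 stage mm [ 23.9   1.1 150.3] yaw-rel 0.11 tilt 0.21 F [-6.4  3.6 10.8] grip 9.4 q [0.22 0.41 1.66 0.   1.08 0.1 ]
shift tool [0.1 1.1 2.3]
0.72 [0.5949 0.2458 0.087 ]
```

View pics/s15.png

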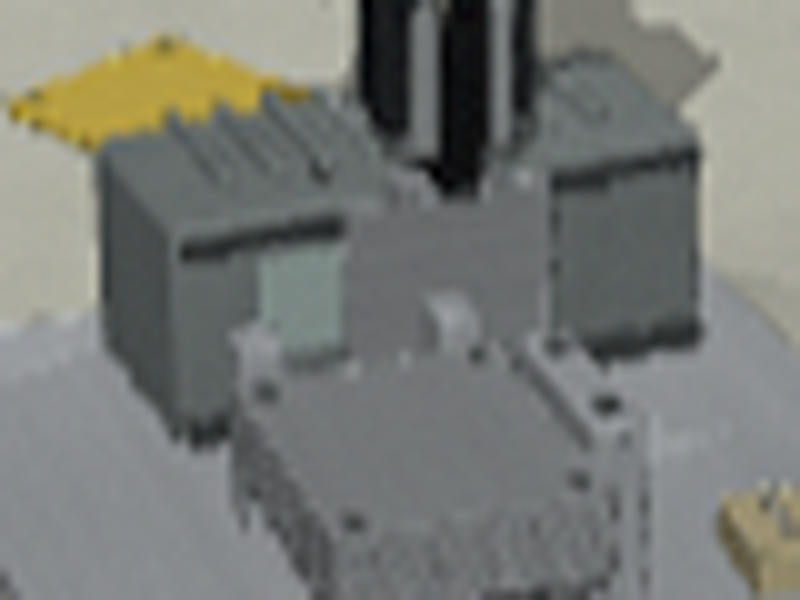

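```bash
python3 - <<'E'
from h import *
LP=np.load('lp.npy')
a=eyes.camera('side')
for x in (-40,-20,-4,0,2,4,90): print(x,np.round((proj(a,tf(LP,[x/1000,.004 if x in(-40,90,-20) else 0.0,.045]))-[235,190]+.5)*10))
print(np.round(manip.get_obs()['ee_pos'],4),manip.get_obs()['t'])
PL=[(*ST,28),(*ST,33),(*ST,38),(*ST,43)]
overlay(a,'s16.png',ST,LP,215,180,345,280,6,PL)
E
```

```text
-40 [171. 319.]
-20 [256. 303.]
-4 [330. 298.]
0 [347. 295.]
2 [355. 293.]
4 [364. 292.]
90 [706. 220.]
[0.5963 0.2463 0.1503] 24.7
```

View pics/s16.png

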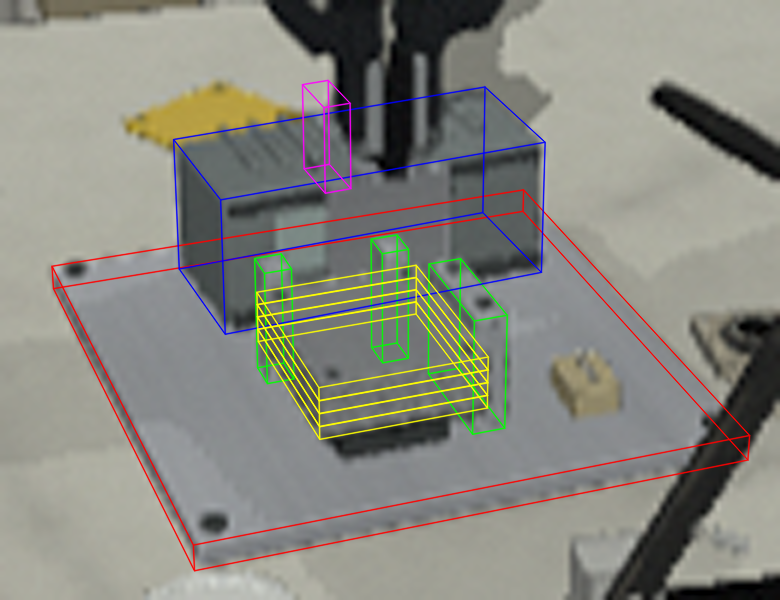

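>>> drive_tool --pt "0 0 0 0 0.006" --pt "0 0 0 0 0.006" --pt "0 0 0 0 0.006" --pt "0 0 0 0 0.006" --pt "0 0 0 0 0.006"

```text
t: 25.2
ee_pos: [0.5963, 0.2463, 0.1503]
ee_rot: [-0.0, 0.998, 0.059, -0.002]
contact_force: [-6.1, 1.7, 11.0]
grip_width: 0.106
```

```bash
python3 - <<'E'
from h import *
status((24,0,148),np.load('lp.npy'))
print(manip.sign_off())
E
```

```text
t 25.20 stage mm [ 23.8   1.2 150.3] yaw-rel 0.12 tilt 0.21 F [-5.8  2.4 11. ] grip 9.1 q [0.22 0.41 1.66 0.   1.08 0.1 ]
shift tool [0.2 1.2 2.3]
the job is handed in; nothing more can be done
None
```

The stack is square against the stops, and the gripper is holding the shutter at half travel. I handed the job in at about 25 s.

- **Stack:** I pushed the plates with two fingertips toward the stop bar, then toward the posts, and repeated both pushes. The tool stopped at the same place each time with up to about 11 N of push. In the last side picture, all four plates match the outline of a squared stack against the bar and both posts. The last top picture was partly hidden by the arm.
- **Shutter:** I pinched the tab only after the stack was square, and found the closed position by pushing gently against its end stop. It then moved about 24 mm, the most it was opened, and held steady for the half second checked. At that point the spring pushed back with about 6 N against the roughly 7 N expected. In the picture, the shutter's edge stands at the middle of the window.
- **Bystanders:** none was touched as far as I can tell. The block looks unmoved in the pictures, but I did not measure any of them again at the end.
- **Small disagreements:**
  - The lamp sits about 2.4° turned from the stage, so I turned the grip to match.
  - The tool read an upward force of about 11 N and a sideways force of about 2 N while holding the tab. Both are well under the limits.

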